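# Release a wire tensioner's dancer arm and set it to the index

### The job

On the wire tensioner, pull the lock pin straight up out of the dancer arm and put the pin in the parts tray. The freed arm swings on its spring: working with the preload lever alone, bring its pointer to the index clip, calm the swing and keep the pointer steady at the clip for at least five seconds, never touching the arm, never letting it swing into its stop posts, and leaving the clip and the loose things round about where they are. Then let go of the lever, which stays where it is put, with the pointer still at the clip.

Things in the scene. Friction and masses are not known exactly. Their poses are not given: they have to be found in the camera images.
- tensioner: Bench wire tensioner, fixed on feet: grey base 300 x 250 x 12 mm (x -110..190, y -60..190 mm) sloping down 6 degrees towards its +x. Preload lever (below) and dancer arm (above) turn about its z axis, which leans 6 degrees too. Origin on that axis at the base's underside, 30 mm above the bench. Angles are about z, anticlockwise positive from above; heights are along z from this origin
- pivot (a point): Point on the turning axis at the height of the arm, z = 63 mm of the tensioner. Arm angle = from the tensioner's +y to the line from here to the pointer tip; 0 while the pin is in. A white scale arc (radius 135 to 188 mm, top at z = 48 mm) lies under the pointer from arm angle -1.45 to +0.95
- dancer: Dancer arm, swings on bearings with hardly any friction: aluminium bar 22 x 10 mm at z = 63 mm, grooved roller 36 mm across (top at z = 91 mm) 128 mm from the axis, block-shaped tail weight reaching 62 mm behind the axis. Nominal mass 0.56 kg, inertia about the axis 0.0038 kg m2; true values up to 30 percent off. Origin as for the tensioner, y along the arm. Do not touch
- pointer_tip (a point): Tip of the arm's thin dark pointer, 165 mm from the axis, z = 63 mm. A torsion spring, nominal 0.0189 N m/rad, ties arm to lever, and the slope pulls on the arm: rest angle of the arm = lever joint value + an offset that is unknown (up to 0.6 rad either way) and changes by under 0.1 rad over the scale. Left alone it swings with a period of about 3 s for more than 30 s
- stops: Two upright steel stop posts, 12 mm in diameter with rubber sleeves, on the base 115 mm from the axis; the arm would strike them at arm angles of about -1.35 and +0.85 rad. Origin as for the tensioner
- index_point (a point): Where the pointer tip has to be: just inside the upright blade (4 mm thick, 26 mm tall, top at z = 78 mm) of the index clip, a steel clip 16 mm wide on the outer edge of the scale arc. 165 mm from the axis, z = 63 mm, at an arm angle of 0.18 to 0.42 rad. Pointer tip within 13 mm of this point counts as at the clip. The clip is held by friction: do not shift it
- lever (a joint): Angle of the preload lever in rad, anticlockwise positive from above, -0.5 to +1.4, 0 at the start. At 0 the line from the axis to its handle points to (-0.565, -0.825) in the tensioner's x and y. It carries the foot of the arm's spring and stays where it is left (friction 0.15 N m, about 1.5 N at the handle)
- lever_grip (a point): On the axis of the preload lever's dark knurled handle, a round post along z, 24 mm in diameter, from z = 44 to 110 mm, 105 mm from the tensioner's axis; this point is at z = 90 mm. Take it from above with a finger either side; it can turn between the fingers
- lock_pin: Loose steel lock pin, 0.07 kg: shank 10 mm thick, 40 mm long, with a knurled head 26 mm thick, 44 mm tall on top. Origin at the shank's lower end, z towards the head. At the start it stands along the tensioner's z, 75 mm from the axis, head resting on the arm (z = 68 mm), shank through the arm and 22 mm into a bush with 0.75 mm play; free after 45 mm of lift
- pin_head (a point): Middle of the lock pin's head, 68 mm above the pin's lower end; at the start at about x = 0, y = 75, z = 96 mm of the tensioner; the top of the head is 16 mm further up
- tray: Open aluminium parts tray fixed to the bench beside the lever, 160 x 120 mm outside (x, y), 32 mm tall, walls and floor about 4 mm. Origin under its centre. The pin may lie any way in it
- wire_reel: Loose reel of copper wire, 60 mm in diameter, 45 mm tall, on the bench in front of the tensioner; leave alone
- bobbin: Loose white bobbin, 40 mm in diameter, 28 mm tall, on the bench; leave alone
- hex_key: Loose hex key, 70 mm long, lying on the tensioner's base; leave alone
- thumb_nut: Loose brass thumb nut, 26 mm in diameter, 17 mm tall, on the tensioner's base; leave alone
- screwdriver: Loose screwdriver, 180 mm long, on the bench to the left; leave alone
- oil_jar: Loose closed jar, 48 mm in diameter, 60 mm tall, on the bench to the left; leave alone
Mind the look-alikes: they are no part of the job. Of the things shaped like the tray, the aluminium one is meant.

How it is judged:
On the way, in this order (a step that is already met when the one before it is completed fails the run):
1. the lock pin is out of bush and arm (z of lock_pin in the frame of tensioner above 0.07 m), for 0.1 s.
2. the pointer stays at the index clip for five seconds (distance between pointer_tip and index_point below 0.013 m), for 5 s.
At the end, for the whole second after the job is handed in: the pointer tip is within 13 mm of the index point and hardly moving (under 0.25 rad/s), the lock pin is at rest in the tray, and nothing is held (distance between pointer_tip and index_point below 0.013 m and angular speed of dancer below 0.25 rad/s and x of pin_head in the frame of tray between -0.08 and 0.08 m and y of pin_head in the frame of tray between -0.06 and 0.06 m and height (world z) of pin_head below 0.08 m and linear speed of lock_pin below 0.05 m/s); the robot touches nothing.
It fails at once if the robot touched the dancer arm (contact force between any of the fingers, the arm and dancer above 2 N).
It fails at once if a bystander was shifted (distance of any of wire_reel, bobbin, hex_key, thumb_nut, screwdriver, oil_jar from where it was at the start of the episode above 0.04 m).
It fails at once if the dancer arm swung into a stop post (y of pointer_tip in the frame of tensioner below 0.04 m or x of pointer_tip in the frame of tensioner below -0.122 m).
It fails at once if the index clip was shifted (distance of index_point from where it was at the start of the episode above 0.006 m).
It also fails if it takes over 67 s, if anything falls off the work surface, if the arm or the gripper's body presses on something with over 40 N, if the wrist force passes 120 N, or if a joint passes its speed limit or range.

### The arm

A 6-joint arm with a two-finger parallel gripper is mounted at the origin on the work surface. World frame = base frame: x ahead of the robot, y to its left, z up, the work surface at z = 0. Lengths are in m, angles in rad, forces in N, time in s.
With the tool pointing down it reaches from about 0.375 to 0.9 m from the base axis. Payload 3.1 kg.
Tool frame: the origin (TCP) lies on the centre line of the jaws, within the pads' length; the fingertips stand 19 mm ahead of it and the grasp point (between the pads) is the TCP; z points along the fingers, y is the line along which they close (so a half turn about z gives the same grasp; the last joint's range is limited). The gripper opens to 85 mm and grips with 20 to 120 N. Pads are 22 mm wide; open, the fingers measure 114 mm over their backs; the gripper's body (76 mm by 85 mm) begins 54 mm behind the grasp point. The pads swing forward as they close: fully open they stand 13 mm farther back than shut.
Start: joints at [1.145, 0.527, 1.433, -0, 1.181, -0.178], TCP at [0.153, 0.606, 0.25] pointing down, gripper open.
Joint ranges: [-3.08, 3.08], [-0.75, 2.2], [0.22, 2.44], [-1.43, 4.57], [0, 2.65], [-2.85, 2.85]. Speed limits (rad/s): [2.79, 2.79, 3.14, 3.14, 3.14, 3.14].

### API

Orientations are given as a unit quaternion [x, y, z, w].
In Python, from station import manip, cams, sign_off gives the robot as it stands.
- The arm moves only by the tool carry_out, never from a script. Its argument "targets" is a list that holds one entry, the list of rows, each a list of 7 numbers: the shift along the tool's x, y, z in cm, then the turn, a rotation vector about the tool's x, y, z in degrees, then the finger opening in cm, from 0 to 8.54. A call has 1 to 12 rows; each row is the pose to reach, as a shift and turn from the pose commanded when the call began, along the tool's axes at that moment; what a row does not reach only later rows make up. A row lasts 1/12 s, in which the tool goes at most 41.7 mm and 7.16 degrees, less where a joint would pass 70% of its speed; a pose out of reach is approached as far as the arm can. A call with a gripper value outside its range is refused whole. The fingers move at their own pace and stop on an object; "force" is the grip in N (left out, the last holds). Time passes only in rows, so rows that repeat a pose let the fingers close. It gives the time, the measured TCP pose, the force, the opening and the grip force at its end, in the units of the state.
- manip.sense(): the state, without advancing time (a new reading comes with each control period).
- cams.snapshot(name): name is "scene" or "side" or "wrist"; returns the picture (400x640x3 uint8, red, green, blue); there is no depth.
- cams.camera_info(name): a dict with "K" (3x3 intrinsics, pixels), "k1" (the pictures are not rectified: a ray, as slopes to the right and down, at radius r is drawn at 1 + k1 r^2 times it, then the intrinsics apply), "T" (4x4, takes a point from camera to world coordinates). Camera axes: x right, y down, z forward; pixel columns grow to the right and rows downward; lengths in m; the calibration is good to about 2 mm. A picture is of the moment at which its call begins: read the wrist's pose just before it. camera_info takes no time and is no camera call; for the wrist camera it gives the pose at the moment of the call.
- sign_off(): hands the job in; it is judged then, once.
The state is a dict: "t": time; "q": joint angles; "qd": joint speeds; "tau": joint torques, N m; "tcp_pos": TCP position; "tool_rot": TCP orientation; "force": force on the tool from outside, world axes, zero at the start; "ft_torque": the same for the moment, N m; "finger_gap": opening from 0.0 (shut) to 1.0 (fully open); "gripper_force": force on a finger pad.
Only numpy, scipy, OpenCV 4.12 (cv2) and the standard library are available. Lean on these libraries where they do the work, as an engineer would, in place of code of your own. Each camera call takes 0.05 s, during which the arm holds its last target. There are 200 camera calls.

## Working session

There is one attempt and no reset: what is moved stays moved. The work goes in short steps, Python scripts to look and compute and a tool call to move; the robot and the scene stay as the last step left them, time stands still between calls to the robot, and variables do not carry over. Pictures are saved under pics/ and viewed, at most 10 in all, crops included, and the job is handed in when it is done.

Besides the shell and the picture viewer there is one more tool, called after "Call:" by a JSON object that holds its "name" and its "arguments", one argument or row to a line. carry_out: Moves the arm, as the interface text tells. Its arguments: {"type":"object","properties":{"targets":{"type":"array"},"force":{"type":"number"}},"required":["targets"]}

```bash
mkdir -p pics; ls
python3 - <<'E'
from station import manip,cams
import cv2,json
print(manip.sense())
for n in("scene","side","wrist"):
    im=cams.snapshot(n); cv2.imwrite(f"pics/{n}0.png",im[:,:,::-1]); i=cams.camera_info(n); print(n,i)
E
```

```text
pics
{'t': 0.0, 'q': array([ 1.14451356e+00,  5.28489797e-01,  1.43392916e+00,  2.20279597e-05,
        1.18141751e+00, -1.78510928e-01]), 'qd': array([-0.00087583,  0.00081777,  0.00030312, -0.00017704, -0.00038644,
        0.00162745]), 'tau': array([-6.45974887e-04, -4.42356563e+01, -1.78021091e+01, -3.84849081e-04,
        8.59340216e-03,  9.22203157e-06]), 'tcp_pos': array([0.1529587 , 0.60527822, 0.24931053]), 'tool_rot': array([ 1.23573348e-01,  9.92334807e-01, -1.06797049e-03, -3.43837702e-04]), 'force': array([-0.15565028,  0.44484865, -0.33639812]), 'ft_torque': array([-0.0104224 , -0.02346057,  0.03340563]), 'gripper_force': 0.0, 'finger_gap': 1.0014531951727341}
scene {'K': array([[472.06125216,   0.        , 317.84316305],
       [  0.        , 472.06125216, 199.70238535],
       [  0.        ,   0.        ,   1.        ]]), 'k1': 0.017437510794676835, 'T': array([[-0.8648307 ,  0.3039405 , -0.39960984,  1.0103389 ],
       [ 0.50192197,  0.54230941, -0.67377655,  0.78111831],
       [ 0.01192419, -0.78327561, -0.62156024,  0.81477663],
       [ 0.        ,  0.        , 
[... 220 characters left out ...]
5, 'T': array([[ 0.97417737, -0.11051467,  0.19688819,  0.34880156],
       [-0.22531182, -0.53220511,  0.81608352, -0.86011775],
       [ 0.0145957 , -0.83937133, -0.54336243,  0.66232477],
       [ 0.        ,  0.        ,  0.        ,  1.        ]])}
wrist {'K': array([[314.34365289,   0.        , 316.96389834],
       [  0.        , 314.34365289, 200.98194927],
       [  0.        ,   0.        ,   1.        ]]), 'k1': -0.004797227036920603, 'T': array([[ 0.24524121,  0.93691704,  0.24908474,  0.09070024],
       [ 0.96945914, -0.23637355, -0.0653951 ,  0.62143584],
       [-0.00239274,  0.25751505, -0.96627133,  0.37340129],
       [ 0.        ,  0.        ,  0.        ,  1.        ]])}
```

View pics/scene0.png

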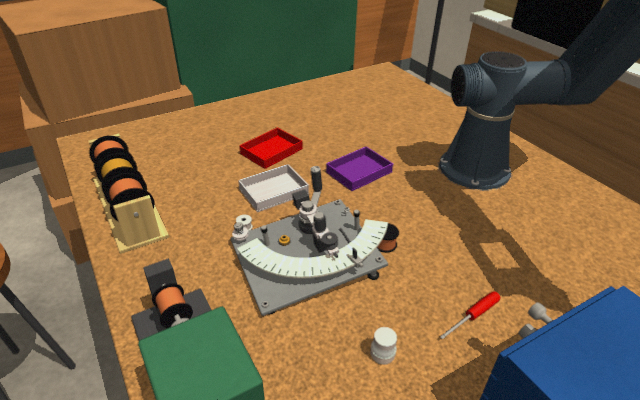

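View pics/side0.png

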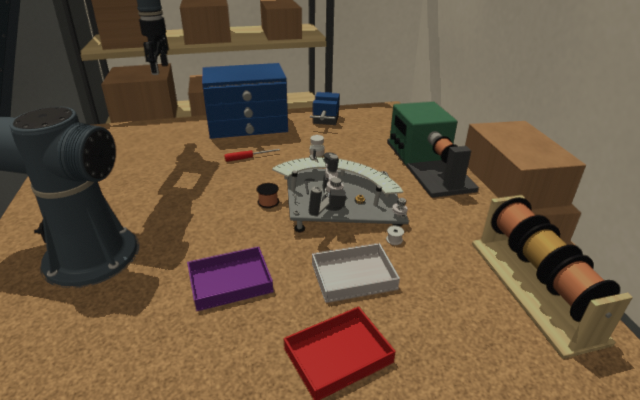

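Scene view: the aluminium tray is at (273,187), with red (271,147) and purple (360,168) look-alikes. The tensioner is around (315,250), and the lever handle may be the dark post at (316,180). In the side view the tray is at (354,272) and the tensioner at (345,190).

Run:
```python
import cv2,numpy as np
a=cv2.imread("pics/scene0.png")[160:310,225:405]; b=cv2.imread("pics/side0.png")[145:235,265:415]
A=cv2.resize(a,None,fx=4.4,fy=4,interpolation=cv2.INTER_CUBIC); cv2.imwrite("pics/sc.png",cv2.resize(a,(720,600),interpolation=cv2.INTER_CUBIC))
cv2.imwrite("pics/sd.png",cv2.resize(b,(750,450),interpolation=cv2.INTER_CUBIC))
```

```text
(no output)
```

View pics/sc.png

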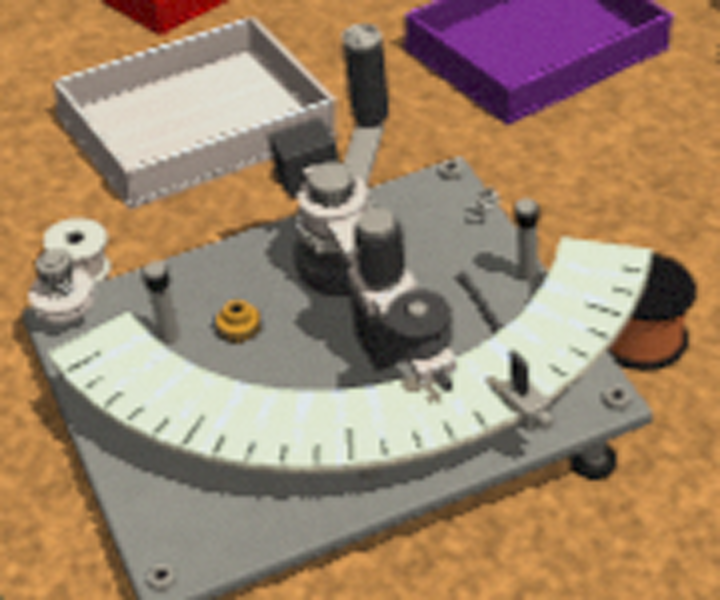

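View pics/sd.png

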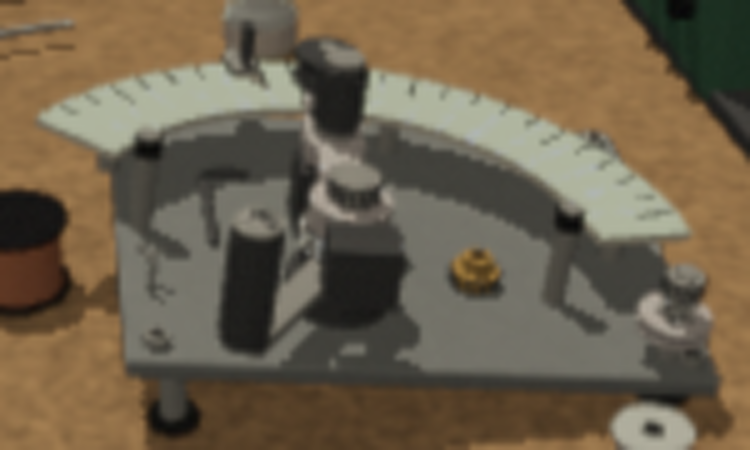

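Choices for the enlarged scene crop: the pin head is the dark cylinder at (380,240), not the pivot knob (330,180), roller (418,315) or lever handle (363,75). The clip blade is at (518,370) and the pointer tip near (447,382). The tray is the aluminium one, not the red or purple one.

```bash
cat > h.py <<'E'
import numpy as np,cv2
from station import cams,manip
from scipy.spatial.transform import Rotation as R
I={n:cams.camera_info(n) for n in("scene","side")}
def ray(n,p,i=None):
    i=i or I[n];K=i["K"]
    d=cv2.undistortPoints(np.array([[p]],float),K,np.array([i["k1"],0,0,0.]))[0,0]
    return i["T"][:3,3],i["T"][:3,:3]@np.r_[d,1]
def proj(n,P,i=None):
    i=i or I[n];Ti=np.linalg.inv(i["T"]);rv=cv2.Rodrigues(Ti[:3,:3])[0]
    return cv2.projectPoints(np.array(P,float).reshape(-1,1,3),rv,Ti[:3,3],i["K"],np.array([i["k1"],0,0,0.]))[0][:,0]
def tri(p,q):
    A=[];b=[]
    for n,x in(("scene",p),("side",q)):
        c,d=ray(n,x);d=d/np.linalg.norm(d);M=np.eye(3)-np.outer(d,d);A.append(M);b.append(M@c)
    return np.linalg.lstsq(np.vstack(A),np.hstack(b),rcond=None)[0]
def plane(n,p,z,i=None):
    c,d=ray(n,p,i);return c+d*(z-c[2])/d[2]
E
python3 - <<'E'
from h import *
sc=lambda x,y:(x/4+225,y/4+160)
sd=lambda x,y:(x/5+265,y/5+145)
def arc(r,a):return (-r*np.sin(a),r*np.cos(a),48)
L={"handle":((363,38),(258,218),(-59.3,-86.6,110)),
"arcR_o":((652,252),(38,118),arc(188,.95)),"arcR_i":((565,240),(105,152),arc(135,.95)),
"arcL_o":((50,350),(688,235),arc(188,-1.45)),"arcL_i":((130,315),(600,240),arc(135,-1.45)),
"c00":((465,159),(125,362),(-110,-60,12)),"c10":((25,312),(715,377),(190,-60,12))}
W=np.array([tri(sc(*a),sd(*b)) for a,b,_ in L.values()]);M=np.array([np.array(c)/1000 for *_,c in L.values()])
best=None
# yaw*tilt; origin z=.03 : Kabsch for check
r,_=R.align_vectors(W-W.mean(0),M-M.mean(0)); t=W.mean(0)-r.apply(M.mean(0))
print("kabsch",r.as_euler("ZYX",degrees=True),t)
for k,w,e in zip(L,W,r.apply(M)+t-W):print(k,w.round(3),(e*1000).round(1))
yaw=r.as_euler("ZYX")[0]
r=R.from_euler("ZYX",[yaw,np.radians(6),0]);t=(W-r.apply(M)).mean(0);print("t tilt",t)
np.savez("pose.npz",q=r.as_quat(),t=t)
f=lambda P:r.apply(np.array(P)/1000)+t
print("pin head",f([0,75,96]),"handle",f([-59.3,-86.6,90]),"z",r.apply([0,0,1]))
for n,P in(("pintop",(0,75,112)),("tip",(0,165,63)),("rollertop",(0,128,91)),("handtop",(-59.3,-86.6,110))):
    a=proj("scene",f(P))[0];b=proj("side",f(P))[0];print(n,((a-[225,160])*4).round(),((b-[265,145])*5).round())
cl=tri(sc(517,352),sd(245,25));m=r.inv().apply(cl-t);print("clip top",cl,m*1000,np.arctan2(-m[0],m[1]),np.hypot(m[0],m[1]))
C=np.array([plane("scene",sc(*p),.032) for p in((57,88),(250,20),(330,100),(127,173))]);print(C,C.mean(0),np.linalg.norm(np.diff(C,axis=0),axis=1))
E
```

```text
kabsch [-7.3007014   5.94429636  0.15310743] [0.58262407 0.02632488 0.02875263]
handle [ 0.527 -0.052  0.145] [-2.6 -2.1 -1.1]
arcR_o [0.452 0.153 0.093] [-1.2 -0.  -0. ]
arcR_i [0.484 0.116 0.088] [ 5.3  1.6 -0.2]
arcL_o [0.773 0.022 0.058] [ 1.1  2.9 -0.6]
arcL_i [0.724 0.021 0.062] [-2.   3.6  1.1]
c00 [ 0.469 -0.018  0.05 ] [-1.7 -1.9  1.5]
c10 [ 0.762 -0.053  0.021] [ 1.2 -4.1 -0.6]
t tilt [0.58256549 0.0262069  0.02877571]
pin head [0.60204962 0.09932369 0.12424981] handle [ 0.5223949  -0.05339213  0.12448122] z [ 0.10368104 -0.01328314  0.9945219 ]
pintop [374. 222.] [336.  56.]
tip [447. 391.] [305.  59.]
rollertop [415. 310.] [319.  45.]
handtop [360.  38.] [247. 221.]
clip top [0.57570426 0.19925435 0.11155177] [-37.29061208 170.77263333  79.31260876] 0.21498939101989828 0.1747966877394506
[[ 0.65847681 -0.24331922  0.032     ]
 [ 0.50253478 -0.25272369  0.032     ]
 [ 0.49917586 -0.13823398  0.032     ]
 [ 0.65511493 -0.1331439   0.032     ]] [ 0.5788256 -0.1918552  0.032    ] [0.15622535 0.11453897 0.15602212]
```

```bash
cat >> h.py <<'E'
try:
    _p=np.load("pose.npz");RT=R.from_quat(_p["q"]);TT=_p["t"]
except Exception: pass
def w(P):return RT.apply(np.array(P,float)/1000)+TT
def m(P):return RT.inv().apply(np.array(P)-TT)*1000
def lev(L,z=90,r=105):
    a=np.arctan2(-.825,-.565)+L;return (r*np.cos(a),r*np.sin(a),z)
def go(P,yaw=-22,tilt=True,extra=None):
    s=manip.sense();r0=R.from_quat(s["tool_rot"]);z=-RT.apply([0,0,1]) if tilt else np.array([0,0,-1.])
    y=np.array([np.cos(np.radians(yaw)),np.sin(np.radians(yaw)),0]);y-=z*(y@z);y/=np.linalg.norm(y)
    r1=R.from_matrix(np.c_[np.cross(y,z),y,z])
    if extra is not None: r1=R.from_rotvec(np.radians(extra))*r1
    d=r0.inv().apply(np.array(P)-s["tcp_pos"])*100;v=(r0.inv()*r1).as_rotvec(degrees=True)
    return d.round(2),v.round(1)
E
python3 - <<'E'
from h import *
print(lev(0),w(lev(0)),go(w(lev(0,165))))
E
```

```text
(np.float64(-59.32944987561724), np.float64(-86.63149760598982), 90) [ 0.52236185 -0.05341965  0.1244843 ] (array([-52.74, -54.72,   5.12]), array([ 5.5,  3.9, 97.8]))
```

Call:
{"name": "carry_out", "arguments": {
  "targets": [
    [[-52.7,-54.7,3.0,5.5,3.9,97.8,8.0],[-52.7,-54.7,3.0,5.5,3.9,97.8,8.0],[-52.7,-54.7,3.0,5.5,3.9,97.8,6.0],[-52.7,-54.7,3.0,5.5,3.9,97.8,6.0],[-52.7,-54.7,3.0,5.5,3.9,97.8,6.0],[-52.7,-54.7,3.0,5.5,3.9,97.8,6.0],[-52.7,-54.7,3.0,5.5,3.9,97.8,6.0],[-52.7,-54.7,3.0,5.5,3.9,97.8,6.0],[-52.7,-54.7,3.0,5.5,3.9,97.8,6.0],[-52.7,-54.7,3.0,5.5,3.9,97.8,6.0],[-52.7,-54.7,3.0,5.5,3.9,97.8,6.0],[-52.7,-54.7,3.0,5.5,3.9,97.8,6.0]]
  ]
}}

```text
t: 1.15
tcp_pos: [0.4016, 0.1702, 0.2305]
tool_rot: [0.767, 0.64, -0.035, -0.032]
force: [1.4, 0.5, 1.1]
finger_gap: 0.704
gripper_force: 0.0
```

Run:
```python
from h import *
print(manip.sense()["tcp_pos"],go(w(lev(0,165))))
```

```text
[0.40160503 0.17018408 0.23052736] (array([-19.75,  16.91,   1.83]), array([ 0.7,  0.3, 11.7]))
```

Call:
{"name": "carry_out", "arguments": {
  "targets": [
    [[-19.8,16.9,1.5,0.7,0.3,11.7,6.0],[-19.8,16.9,1.5,0.7,0.3,11.7,6.0],[-19.8,16.9,1.5,0.7,0.3,11.7,5.0],[-19.8,16.9,1.5,0.7,0.3,11.7,5.0],[-19.8,16.9,1.5,0.7,0.3,11.7,5.0],[-19.8,16.9,1.5,0.7,0.3,11.7,5.0],[-19.8,16.9,1.5,0.7,0.3,11.7,5.0],[-19.8,16.9,1.5,0.7,0.3,11.7,5.0],[-19.8,16.9,1.5,0.7,0.3,11.7,5.0],[-19.8,16.9,1.5,0.7,0.3,11.7,5.0],[-19.8,16.9,1.5,0.7,0.3,11.7,5.0]]
  ]
}}

```text
t: 2.07
tcp_pos: [0.5298, -0.0503, 0.2025]
tool_rot: [0.826, 0.561, -0.04, -0.035]
force: [0.8, 0.2, 0.1]
finger_gap: 0.587
gripper_force: 0.0
```

Run:
```python
from h import *
i=cams.camera_info("wrist");im=cams.snapshot("wrist");cv2.imwrite("pics/w1.png",im[:,:,::-1])
print(manip.sense()["tcp_pos"],go(w(lev(0,90))))
for k,P in dict(handtop=lev(0,110),pintop=(0,75,112),tip=(0,165,63),roller=(0,128,91),clip=(-37,171,79)).items():print(k,proj("wrist",w(P),i))
```

```text
[ 0.53006661 -0.05042902  0.202632  ] (array([-0.35,  0.19,  7.85]), array([-0. ,  0.1,  0.5]))
handtop [[319.40124542 232.24504651]]
pintop [[ 357.33094181 -108.11373596]]
tip [[ 311.25129594 -238.02120585]]
roller [[ 328.97387936 -204.4740707 ]]
clip [[ 236.98019879 -263.22358043]]
```

View pics/w1.png

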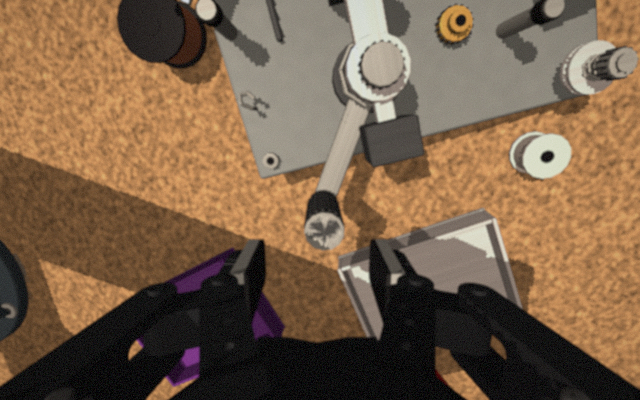

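Wrist view: the handle top is at (324,231), about 4 px from the prediction. The fingers sit either side of it at x about 248 and 385.

Run:
```python
from h import *
i=cams.camera_info("wrist");P=plane("wrist",(324,231),w(lev(0,110))[2],i);print(P,m(P),lev(0))
d=P-w(lev(0,110));print(d,go(w(lev(0,92))+d))
print([go(w(lev(L,92))+d)[0] for L in(-.06,-.12,-.14)])
```

```text
[ 0.5276602  -0.05397946  0.14437474] [-56.11121516 -86.51347164 110.3382501 ] (np.float64(-59.32944987561724), np.float64(-86.63149760598982), 90)
[ 0.00322473 -0.00029415  0.        ] (array([-0.26,  0.5 ,  7.61]), array([-0. ,  0.1,  0.5]))
[array([-0.03, -0.08,  7.61]), array([ 0.24, -0.65,  7.61]), array([ 0.34, -0.84,  7.61])]
```

Call:
{"name": "carry_out", "arguments": {
  "targets": [
    [[-0.25,0.5,3.0,0,0,0.5,5.0],[-0.25,0.5,5.0,0,0,0.5,5.0],[-0.25,0.5,7.0,0,0,0.5,5.0],[-0.25,0.5,7.6,0,0,0.5,5.0],[-0.25,0.5,7.6,0,0,0.5,2.0],[-0.25,0.5,7.6,0,0,0.5,2.0],[-0.25,0.5,7.6,0,0,0.5,2.0],[-0.25,0.5,7.6,0,0,0.5,2.0],[-0.1,0.1,7.6,0,0,0.5,2.0],[0.05,-0.3,7.6,0,0,0.5,2.0],[0.24,-0.65,7.6,0,0,0.5,2.0],[0.24,-0.65,7.6,0,0,0.5,2.0]]
  ],
  "force": 25
}}

```text
t: 3.12
tcp_pos: [0.519, -0.0465, 0.1282]
tool_rot: [0.829, 0.556, -0.038, -0.033]
force: [2.9, -0.1, -1.8]
finger_gap: 0.274
gripper_force: 25.7
```

Run:
```python
from h import *
s=manip.sense();print(s["tcp_pos"],m(s["tcp_pos"]),lev(-.12),s["finger_gap"]*85.4,s["gripper_force"],s["force"]);
print(go(w((0,75,98))+[.002,0,0]), go(w((0,75,165))+[.002,0,0]))
```

```text
[ 0.51903801 -0.04651901  0.12817863] [-63.86655397 -80.20918478  93.23781082] (np.float64(-69.27363799612968), np.float64(-78.90603955833278), 90) 23.421209625274745 25.650289356708527 [ 2.8622164  -0.07509345 -1.75826051]
(array([16.72,  2.34, -0.49]), array([ 0.2,  0. , -0.2])) (array([16.72,  2.37, -7.19]), array([ 0.2,  0. , -0.2]))
```

Call:
{"name": "carry_out", "arguments": {
  "targets": [
    [[0,0,0,0,0,0,5.0],[0,0,0,0,0,0,5.0],[0,0,0,0,0,0,5.0],[0,0,-4.0,0,0,0,5.0],[0,0,-7.5,0,0,0,5.0],[4.0,0.6,-7.5,0,0,0,5.0],[8.0,1.2,-7.5,0,0,0,5.0],[12.0,1.8,-7.5,0,0,0,5.0],[15.5,2.3,-7.5,0,0,0,5.0],[16.7,2.35,-7.5,0,0,0,5.0],[16.7,2.35,-7.5,0,0,0,5.0],[16.7,2.35,-7.5,0,0,0,5.0]]
  ]
}}

```text
t: 4.12
tcp_pos: [0.6094, 0.0984, 0.1944]
tool_rot: [0.828, 0.558, -0.041, -0.034]
force: [0.3, -0.2, 0.0]
finger_gap: 0.587
gripper_force: 0.0
```

Run:
```python
from h import *
i=cams.camera_info("wrist");im=cams.snapshot("wrist");cv2.imwrite("pics/w2.png",im[:,:,::-1])
for k,P in dict(pintop=(0,75,112),tip=(0,165,63),roller=(0,128,91),clip=(-37,171,79)).items():print(k,proj("wrist",w(P),i))
print(manip.sense()["tcp_pos"],go(w((0,75,98))+[.002,0,0]))
```

```text
pintop [[315.93259967 228.80957136]]
tip [[282.38504098  83.40261419]]
roller [[294.31737473 139.7945545 ]]
clip [[221.11976785  87.09113332]]
[0.60918157 0.09753568 0.1945409 ] (array([0.18, 0.18, 6.85]), array([-0.1,  0.1, -0.1]))
```

View pics/w2.png

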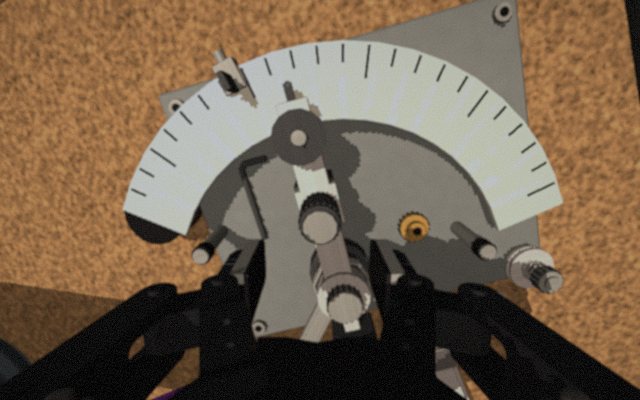

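Wrist view: the pin head top is at (320,222), the roller at (299,138), the pointer tip at (288,83) and the clip blade at (232,80). All are shifted from prediction by the same small amount.

Run:
```python
from h import *
i=cams.camera_info("wrist")
for k,p,P in (("pin",(320,222),(0,75,112)),("roller",(299,138),(0,128,91)),("tip",(288,83),(0,165,63)),("clip",(231,79),(-37,171,78))):
    W=plane("wrist",p,w(P)[2],i);M=m(W);print(k,W,M.round(1),(M-P).round(1))
    if k=="clip":
        for sh in(0,2,3):print(np.arctan2(-(M[0]-sh),M[1]))
```

```text
pin [0.60745305 0.10140098 0.14016216] [  3.4  77.7 112.4] [3.4 2.7 0.4]
roller [0.61131924 0.15099316 0.1192772 ] [  3.1 127.4  91.3] [ 3.1 -0.6  0.3]
tip [0.61367772 0.18689908 0.09143059] [  3.8 163.3  63.4] [ 3.8 -1.7  0.4]
clip [0.58376845 0.20064046 0.11021597] [-29.4 173.2  78.8] [7.6 2.2 0.8]
0.16800784698812518
0.17921229704533148
0.18479769210018995
```

```bash
python3 - <<'E'
from h import *
t=TT+RT.apply([.0032,0,0]);np.savez("pose.npz",q=RT.as_quat(),t=t)
a=cv2.imread("pics/w2.png")[45:115,195:315];b=cv2.imread("pics/scene0.png")[230:280,320:380]
f=lambda x,s:cv2.resize(x,None,fx=s,fy=s,interpolation=cv2.INTER_CUBIC)
A=f(a,4);B=f(b,5);H=np.zeros((290,800,3),np.uint8);H[:280,:480]=A;H[:250,490:790]=B;cv2.imwrite("pics/c.png",H)
E
python3 -c "
from h import *
print(go(w((0,75,98))))"
```

```text
(array([0.19, 0.31, 6.87]), array([-0.1,  0.1, -0.1]))
```

View pics/c.png

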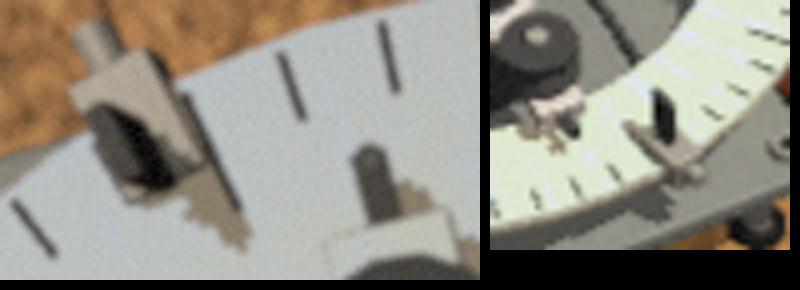

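Run:
```python
from h import *
i=cams.camera_info("wrist")
for p,z in(((222.5,62.5),50),((236.3,91.3),50),((195+100/4,45+125/4),78),((195+150/4,45+160/4),55)):
    M=m(plane("wrist",p,w((-35,165,z))[2],i));print(M.round(1),np.arctan2(-M[0],M[1]),np.hypot(*M[:2]))
for p,z in(((320+(662-490)/5,230+92/5),78),((320+(670-490)/5,230+142/5),52)):
    M=m(plane("scene",p,w((-35,165,z))[2]));print("scene",M.round(1),np.arctan2(-M[0],M[1]),np.hypot(*M[:2]))
for a in(.2,.24,.28):print(a,((proj("wrist",w((-165*np.sin(a),165*np.cos(a),63)),i)[0]-[195,45])*4).round())
```

```text
[-41.4 190.2  49.3] 0.21438212246587504 194.62766525402935
[-38.1 169.2  49.7] 0.22139456138769567 173.39183093031747
[-39.1 176.7  77.6] 0.21752271895029587 181.00618600092236
[-38.2 173.2  54.7] 0.2172177123619484 177.3739572940932
scene [-43.1 170.2  77.1] 0.2479971509886737 175.6107841335654
scene [-43.2 175.9  51.1] 0.24057680400839906 181.11759620930354
0.2 [189. 215.]
0.24 [156. 234.]
0.28 [125. 253.]
```

The clip is at an arm angle of about 0.22. I'll prepare an angle reader from the scene view, using the dark roller disc on its known circle.

```bash
cat >> h.py <<'E'
AA=np.arange(-1.4,.9,.01)
def score(im,n="scene"):
    g=cv2.GaussianBlur(cv2.cvtColor(im,cv2.COLOR_RGB2GRAY),(3,3),0).astype(np.float32)
    rr=np.array([0,5,9,13,16]);ph=np.arange(0,6.28,.4);S=[]
    base=np.array([(r*np.cos(p),128+r*np.sin(p)) for r in rr[1:] for p in ph])
    for a in AA:
        c,s=np.cos(a),np.sin(a)
        P=np.c_[base[:,0]*c-base[:,1]*s,base[:,0]*s+base[:,1]*c,np.full(len(base),91.)]
        u=proj(n,w(P)).astype(np.float32)
        v=cv2.remap(g,u[:,:1],u[:,1:],cv2.INTER_LINEAR)[:,0]
        S.append(np.mean(v>75))
    return np.array(S)
def ang(im,n="scene"):
    S=score(im,n);k=int(S.argmin());q=slice(max(k-8,0),k+9);wt=np.clip(S[k]+.25-S[q],0,None)
    return (AA[q]*wt).sum()/wt.sum(),S[k]
E
python3 - <<'E'
from h import *
for n in("scene","side"):
    im=cv2.imread(f"pics/{n}0.png")[:,:,::-1].copy();S=score(im,n);print(n,ang(im,n));print(S[::5].round(2))
a=0;P=[(10*np.cos(p),128+10*np.sin(p),91) for p in np.arange(0,6,1)]
im=cv2.imread("pics/scene0.png");print([im[int(v),int(u)] for u,v in proj("scene",w(P))])
E
```

```text
scene (np.float64(-0.18316062176165682), np.float64(0.234375))
[1.   0.92 0.84 0.78 0.83 0.81 0.89 0.97 1.   1.   1.   0.98 1.   0.98
 1.   1.   1.   1.   1.   1.   0.97 0.84 0.58 0.38 0.23 0.23 0.44 0.58
 0.72 0.88 0.95 1.   1.   0.98 0.98 1.   1.   0.98 0.98 0.98 0.97 0.88
 0.83 0.78 0.8  0.86]
side (np.float64(0.1006030150753783), np.float64(0.59375))
[1.   1.   1.   1.   1.   1.   1.   1.   1.   1.   1.   1.   1.   1.
 1.   1.   1.   1.   1.   1.   1.   1.   1.   1.   1.   1.   1.   0.92
 0.83 0.67 0.59 0.62 0.69 0.69 0.66 0.67 0.72 0.81 0.95 1.   1.   1.
 1.   1.   1.   1.  ]
[array([75, 78, 81], dtype=uint8), array([76, 76, 79], dtype=uint8), array([73, 79, 79], dtype=uint8), array([114, 124, 129], dtype=uint8), array([72, 76, 77], dtype=uint8), array([75, 77, 82], dtype=uint8)]
```

Call:
{"name": "carry_out", "arguments": {
  "targets": [
    [[0.2,0.3,3.0,0,0,0,5.0],[0.2,0.3,5.5,0,0,0,5.0],[0.2,0.3,6.8,0,0,0,5.0],[0.2,0.3,6.8,0,0,0,5.0],[0.2,0.3,6.8,0,0,0,5.0]]
  ]
}}

```text
t: 4.58
tcp_pos: [0.6058, 0.0981, 0.1266]
tool_rot: [0.83, 0.556, -0.041, -0.035]
force: [-0.1, 0.3, -0.7]
finger_gap: 0.588
gripper_force: 0.0
```

```bash
cat >> h.py <<'E'
def score(im,n="scene"):
    f=im.astype(np.float32);g=f.mean(2);ok=((abs(g-78)<12)&(np.ptp(f,axis=2)<16)).astype(np.float32)
    rr=np.array([7,10,13,16]);ph=np.arange(0,6.28,.4);S=[]
    base=np.array([(r*np.cos(p),128+r*np.sin(p)) for r in rr for p in ph])
    for a in AA:
        c,s=np.cos(a),np.sin(a)
        P=np.c_[base[:,0]*c-base[:,1]*s,base[:,0]*s+base[:,1]*c,np.full(len(base),91.)]
        u=proj(n,w(P)).astype(np.float32)
        S.append(1-cv2.remap(ok,u[:,:1].copy(),u[:,1:].copy(),cv2.INTER_LINEAR)[:,0].mean())
    return np.array(S)
E
python3 - <<'E'
from h import *
for n in("scene",):
    im=cv2.imread(f"pics/{n}0.png")[:,:,::-1].copy();S=score(im,n);print(n,ang(im,n));print(S[::5].round(2))
s=manip.sense();print(s["tcp_pos"],go(w((0,75,98))))
E
```

```text
scene (np.float64(0.026606493659457206), np.float32(0.21905518))
[0.98 0.97 0.96 0.89 0.92 0.89 0.86 0.9  0.96 1.   0.99 1.   0.99 1.
 1.   1.   0.99 0.9  0.74 0.59 0.42 0.29 0.37 0.48 0.64 0.7  0.66 0.52
 0.29 0.26 0.55 0.64 0.68 0.84 0.86 0.71 0.7  0.75 0.62 0.64 0.83 0.93
 0.92 0.96 0.97 0.98]
[0.60582575 0.09814191 0.12658825] (array([ 0.06, -0.06,  0.07]), array([-0.1,  0.1, -0.3]))
```

Call:
{"name": "carry_out", "arguments": {
  "targets": [
    [[0,0,0,0,0,0,2.2],[0,0,0,0,0,0,2.2],[0,0,0,0,0,0,2.2],[0,0,0,0,0,0,2.2],[0,0,0,0,0,0,2.2]]
  ],
  "force": 30
}}

```text
t: 5.0
tcp_pos: [0.6066, 0.0997, 0.1283]
tool_rot: [0.829, 0.557, -0.04, -0.034]
force: [-4.1, 0.1, 6.0]
finger_gap: 0.292
gripper_force: 29.1
```

Call:
{"name": "carry_out", "arguments": {
  "targets": [
    [[0,0,-2.0,0,0,0,2.2],[0,0,-5.5,0,0,0,2.2],[0,0,-9.0,0,0,0,2.2],[0,0,-9.5,0,0,0,2.2]]
  ]
}}

```text
t: 5.33
tcp_pos: [0.6217, 0.0985, 0.2281]
tool_rot: [0.829, 0.557, -0.034, -0.03]
force: [1.2, 0.5, -0.2]
finger_gap: 0.296
gripper_force: 30.1
```

Run:
```python
from h import *
s=manip.sense();im=cams.snapshot("scene");np.save("f_%.2f.npy"%s["t"],im);S=score(im);print(s["t"],s["finger_gap"]*85.4,m(s["tcp_pos"]),ang(im));print(S[::5].round(2))
ax=25*np.array([np.cos(np.radians(-22)),np.sin(np.radians(-22)),0])
for z in(.0755,.13,.19):print(go([.583,-.1805,z],tilt=False,extra=ax))
```

```text
5.3333 25.29701601130973 [  5.3823596   76.68932361 201.32477141] (np.float64(-0.024089248411803346), np.float32(0.22142029))
[0.72 0.66 0.5  0.33 0.39 0.34 0.3  0.41 0.48 0.53 0.67 0.78 0.9  0.98
 0.94 0.88 0.85 0.88 0.84 0.68 0.51 0.35 0.34 0.4  0.5  0.61 0.54 0.3
 0.27 0.57 0.73 0.79 0.87 0.9  0.87 0.73 0.72 0.76 0.62 0.66 0.82 0.93
 0.9  0.94 0.97 0.98]
(array([-26.9 ,   8.39,  15.07]), array([-5. , 26.3, -1.3]))
(array([-27.03,   7.91,   9.65]), array([-5. , 26.3, -1.3]))
(array([-27.17,   7.38,   3.67]), array([-5. , 26.3, -1.3]))
```

Call:
{"name": "carry_out", "arguments": {
  "targets": [
    [[-4.0,1.2,0,0,0,0,2.2],[-8.0,2.4,0,0,3,0,2.2],[-12.0,3.6,0,-1,7,0,2.2],[-16.0,4.8,0.5,-2,12,0,2.2],[-20.0,6.0,2.0,-4,18,-1,2.2],[-24.0,7.1,4.0,-5,25,-1.3,2.2]]
  ]
}}

```text
t: 5.88
tcp_pos: [0.5897, -0.1419, 0.1865]
tool_rot: [0.812, 0.548, 0.165, -0.115]
force: [1.0, 0.3, -2.4]
finger_gap: 0.298
gripper_force: 30.1
```

Run:
```python
from h import *
s=manip.sense();im=cams.snapshot("scene");np.save("f_%.2f.npy"%s["t"],im);S=score(im);print(s["t"],s["tcp_pos"],ang(im));print(S[::5].round(2))
ax=25*np.array([np.cos(np.radians(-22)),np.sin(np.radians(-22)),0])
for z in(.0755,.13):print(go([.583,-.1805,z],tilt=False,extra=ax))
```

```text
5.8833 [ 0.58974525 -0.14191025  0.18650571] (np.float64(-0.5087181074859084), np.float32(0.18293762))
[0.98 0.97 0.96 0.9  0.92 0.91 0.87 0.91 0.96 1.   0.99 1.   0.99 0.94
 0.79 0.63 0.53 0.32 0.21 0.39 0.47 0.47 0.63 0.63 0.61 0.71 0.68 0.63
 0.7  0.78 0.86 0.94 0.92 0.92 0.88 0.73 0.71 0.76 0.62 0.66 0.82 0.93
 0.91 0.93 0.97 0.97]
(array([-6.14,  0.9 ,  8.73]), array([-0.2,  1.9, -1.1]))
(array([-4.  ,  0.83,  3.72]), array([-0.2,  1.9, -1.1]))
```

Run:
```python
import numpy as np,cv2
im=np.load("f_5.88.npy")[160:310,225:405,::-1];cv2.imwrite("pics/s588.png",cv2.resize(im,(720,600),interpolation=cv2.INTER_CUBIC))
```

```text
(no output)
```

View pics/s588.png

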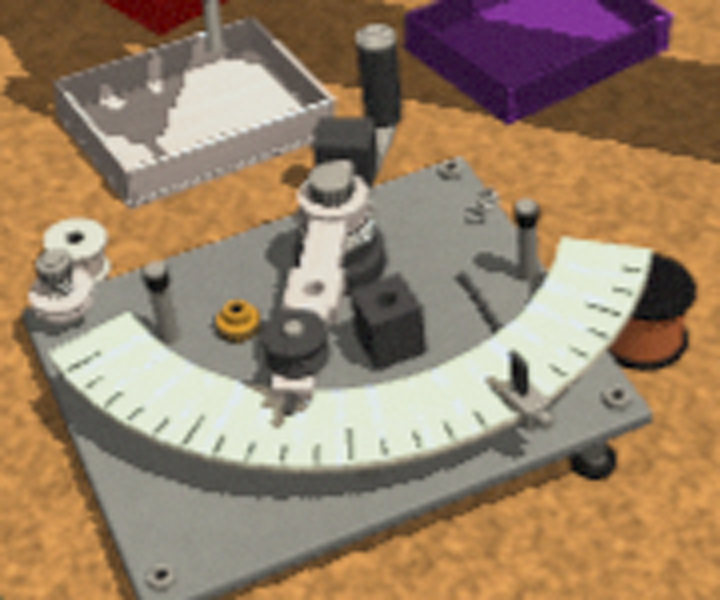

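Call:
{"name": "carry_out", "arguments": {
  "targets": [
    [[-3.0,0.6,3.0,0,2,-1,2.2],[-4.5,0.9,6.0,0,2,-1,2.2],[-5.8,0.9,8.0,0,2,-1,2.2],[-6.1,0.9,8.6,0,2,-1,2.2]]
  ]
}}

```text
t: 6.27
tcp_pos: [0.5869, -0.1687, 0.0821]
tool_rot: [0.806, 0.551, 0.176, -0.124]
force: [-10.6, -17.9, 39.4]
finger_gap: 0.291
gripper_force: 39.4
```

Run:
```python
from h import *
s=manip.sense();im=cams.snapshot("scene");np.save("f_%.2f.npy"%s["t"],im);S=score(im);print(s["t"],s["tcp_pos"],ang(im));print(S[::5].round(2))
ax=25*np.array([np.cos(np.radians(-22)),np.sin(np.radians(-22)),0])
print(go([.583,-.1805,.0755],tilt=False,extra=ax))
```

```text
6.2667 [ 0.58689138 -0.16874164  0.08205703] (np.float64(-0.7520986491924762), np.float32(0.2228241))
[0.98 0.97 0.95 0.88 0.92 0.91 0.87 0.92 0.95 0.86 0.72 0.66 0.37 0.22
 0.41 0.5  0.55 0.75 0.88 0.93 0.87 0.79 0.81 0.66 0.61 0.72 0.69 0.64
 0.69 0.78 0.85 0.93 0.91 0.91 0.86 0.71 0.71 0.77 0.63 0.66 0.81 0.93
 0.9  0.93 0.96 0.98]
(array([-1.42, -0.05,  0.06]), array([-0.5,  0.2,  0.6]))
```

Call:
{"name": "carry_out", "arguments": {
  "targets": [
    [[-0.2,0,-2.8,0,0,0,2.2],[-0.2,0,-2.8,0,0,0,2.2],[-0.2,0,-2.8,0,0,0,2.2]]
  ]
}}

```text
t: 6.57
tcp_pos: [0.5832, -0.1776, 0.1071]
tool_rot: [0.806, 0.552, 0.177, -0.124]
force: [-0.5, 0.2, -1.2]
finger_gap: 0.296
gripper_force: 34.9
```

Run:
```python
from h import *
s=manip.sense();im=cams.snapshot("scene");np.save("f_%.2f.npy"%s["t"],im);print(s["t"],s["tcp_pos"],s["force"],s["finger_gap"],ang(im))
im2=cams.snapshot("side")
ax=25*np.array([np.cos(np.radians(-22)),np.sin(np.radians(-22)),0])
print(go([.583,-.195,.078],tilt=False,extra=ax))
print(proj("side",[.583,-.195,.1]))
cv2.imwrite("pics/tr.png",np.hstack([cv2.resize(im[150:230,225:325,::-1],(400,320)),cv2.resize(im2[210:310,290:410,::-1],(384,320))]))
```

```text
6.5667 [ 0.58315915 -0.17758323  0.10706617] [-0.5340005   0.20773738 -1.18465278] 0.2956113170025951 (np.float64(-0.7144300414937753), np.float32(0.21710205))
(array([-2.79,  0.77,  1.79]), array([-0.8, -0. ,  0.7]))
[[356.64312136 240.11980923]]
```

View pics/tr.png

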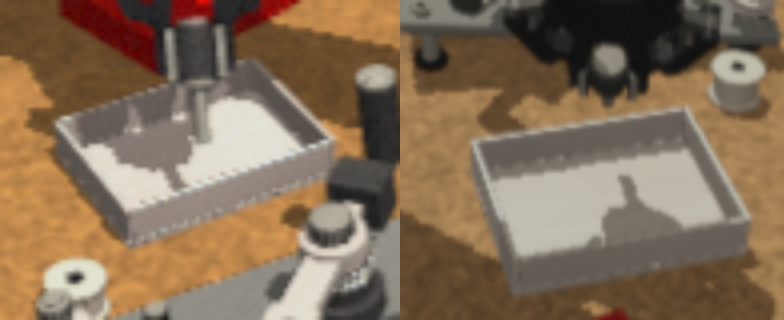

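Call:
{"name": "carry_out", "arguments": {
  "targets": [
    [[-1.5,0.4,0.9,0,0,0,2.2],[-2.5,0.7,1.6,0,0,0,2.2],[-2.5,0.7,1.8,0,0,0,2.2],[-2.5,0.7,1.8,0,0,0,2.2]]
  ]
}}

```text
t: 7.0
tcp_pos: [0.5831, -0.1921, 0.0784]
tool_rot: [0.805, 0.552, 0.176, -0.127]
force: [-0.4, 1.0, -0.5]
finger_gap: 0.292
gripper_force: 34.9
```

Run:
```python
from h import *
s=manip.sense();im=cams.snapshot("scene");np.save("f_%.2f.npy"%s["t"],im);print(s["t"],s["tcp_pos"],s["force"],s["finger_gap"],ang(im))
```

```text
7.0 [ 0.58312721 -0.19214156  0.07839466] [-0.43876816  0.98162713 -0.45264904] 0.29189768054913307 (np.float64(-0.38004187268409545), np.float32(0.18022156))
```

Call:
{"name": "carry_out", "arguments": {
  "targets": [
    [[0,0,0,0,0,0,6.0],[0,0,0,0,0,0,6.0],[0,0,0,0,0,0,6.0],[0,0,0,0,0,0,6.0],[0,0,-2,0,0,0,6.0],[0,0,-5,0,0,0,6.0],[0,0,-9,0,0,0,6.0],[0,0,-11,0,0,0,6.0]]
  ]
}}

```text
t: 7.72
tcp_pos: [0.5687, -0.2391, 0.1835]
tool_rot: [0.805, 0.552, 0.178, -0.123]
force: [0.6, -0.7, 0.8]
finger_gap: 0.705
gripper_force: 0.0
```

Run:
```python
from h import *
s=manip.sense();im=cams.snapshot("scene");np.save("f_%.2f.npy"%s["t"],im);print(s["t"],s["tcp_pos"],s["finger_gap"],ang(im))
t=s["t"]
im2=cams.snapshot("side");i=cams.camera_info("wrist")
cv2.imwrite("pics/tr2.png",np.hstack([cv2.resize(im[150:230,225:325,::-1],(400,320)),cv2.resize(im2[210:310,290:410,::-1],(384,320))]))
print(go(w(lev(-.12,92))),go(w(lev(-.12,165))))
```

```text
7.7167 [ 0.56873959 -0.2390986   0.18352628] 0.7051489394663343 (np.float64(0.012105305588650268), np.float32(0.20162964))
(array([ 12.41, -11.98,  11.98]), array([  5.7, -26.3,   2.2])) (array([ 15.63, -11.22,   5.47]), array([  5.7, -26.3,   2.2]))
```

View pics/tr2.png

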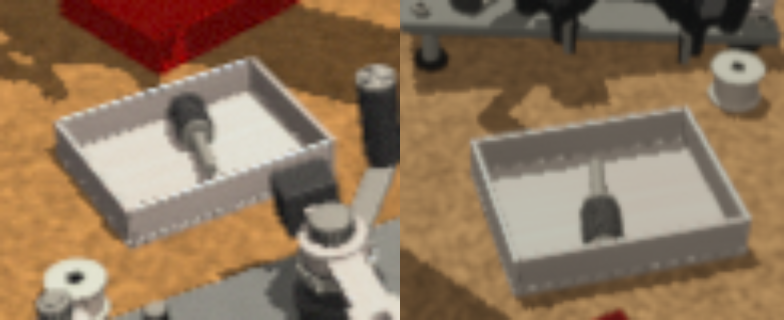

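The pin lies flat in the aluminium tray. Next I take the lever.

Call:
{"name": "carry_out", "arguments": {
  "targets": [
    [[3,-3,1.0,1,-6,0,5.0],[6,-6,2.0,2,-13,1,5.0],[9,-9,3.0,4,-20,2,5.0],[12,-11.2,4.3,5.7,-26.3,2.2,5.0],[15.6,-11.2,5.4,5.7,-26.3,2.2,5.0],[15.6,-11.2,5.4,5.7,-26.3,2.2,5.0],[15.6,-11.2,5.4,5.7,-26.3,2.2,5.0],[15.6,-11.2,5.4,5.7,-26.3,2.2,5.0]]
  ]
}}

```text
t: 8.48
tcp_pos: [0.522, -0.0432, 0.1971]
tool_rot: [0.827, 0.559, -0.041, -0.04]
force: [0.3, -0.6, -0.4]
finger_gap: 0.586
gripper_force: 0.0
```

Run:
```python
from h import *
s=manip.sense();im=cams.snapshot("scene");np.save("f_%.2f.npy"%s["t"],im);print(s["t"],s["tcp_pos"],s["finger_gap"],ang(im))
print(go([.519,-.0465,.1282]),go([.5268,-.0475,.2028]))
```

```text
8.4833 [ 0.52199499 -0.04316546  0.19710346] 0.5861818135828619 (np.float64(-0.5413536482720853), np.float32(0.19128418))
(array([-0.17,  0.58,  6.87]), array([-0.6, -0.2,  0.1])) (array([-0.15,  0.51, -0.63]), array([-0.6, -0.2,  0.1]))
```

Call:
{"name": "carry_out", "arguments": {
  "targets": [
    [[-0.2,0.55,0,-0.6,0,0,5.0],[-0.2,0.55,3.5,-0.6,0,0,5.0],[-0.2,0.55,6.5,-0.6,0,0,5.0],[-0.2,0.55,6.8,-0.6,0,0,5.0],[-0.2,0.55,6.8,-0.6,0,0,2.0],[-0.2,0.55,6.8,-0.6,0,0,2.0],[-0.2,0.55,6.8,-0.6,0,0,2.0],[-0.2,0.55,6.8,-0.6,0,0,2.0],[-0.2,0.55,6.8,-0.6,0,0,2.0]]
  ],
  "force": 25
}}

```text
t: 9.28
tcp_pos: [0.5197, -0.0471, 0.1304]
tool_rot: [0.828, 0.559, -0.037, -0.034]
force: [-0.7, -5.3, -2.6]
finger_gap: 0.273
gripper_force: 25.6
```

```bash
cat >> h.py <<'E'
import glob
from scipy.optimize import curve_fit
def frames(t0=0,t1=1e9):
    D=[]
    for f in sorted(glob.glob("f_*.npy"),key=lambda f:float(f[2:-4])):
        t=float(f[2:-4])
        if t0<=t<=t1:D.append((t,ang(np.load(f))[0]))
    return np.array(D)
def snap():
    s=manip.sense();im=cams.snapshot("scene");np.save("f_%.2f.npy"%s["t"],im);return s,ang(im)
E
python3 - <<'E'
from h import *
for k in range(2):s,a=snap();print(s["t"],a)
print(s["tcp_pos"],m(s["tcp_pos"]),s["force"],s["finger_gap"]*85.4)
D=frames(5.5);print(D)
f=lambda t,e,A,W,ph:e+A*np.cos(W*(t-6.4)+ph)
p,c=curve_fit(f,D[:,0],D[:,1],[-.38,-.38,2.5,0]);print(p,(f(D[:,0],*p)-D[:,1]).round(3))
mm=m(s["tcp_pos"]);print("lever",np.arctan2(mm[1],mm[0])-np.arctan2(-.825,-.565))
E
```

```text
9.2833 (np.float64(-0.5951933541637403), np.float32(0.20553589))
9.3333 (np.float64(-0.5544933132569125), np.float32(0.20851135))
[ 0.51967306 -0.04704425  0.13037478] [-66.60328072 -80.64946517  95.4947518 ] [-1.01784343 -5.43057403 -2.45696986] 23.26702238804733
[[ 5.88       -0.50871811]
 [ 6.27       -0.75209865]
 [ 6.57       -0.71443004]
 [ 7.         -0.38004187]
 [ 7.72        0.01210531]
 [ 8.48       -0.54135365]
 [ 9.28       -0.59519335]
 [ 9.33       -0.55449331]]
[-0.36731797 -0.38778204  2.47726498  0.06891213] [ 0.008  0.009  0.005  0.007  0.001 -0.015 -0.007 -0.008]
lever -0.08981301763125726
```

```bash
cat >> h.py <<'E'
def levgo(L,s=None):
    s=s or manip.sense();M=m(s["tcp_pos"]);return (R.from_quat(s["tool_rot"]).inv().apply(w(lev(L,M[2],105))-s["tcp_pos"])*100).round(2)
def curlev(s=None):
    M=m((s or manip.sense())["tcp_pos"]);return np.arctan2(M[1],M[0])-np.arctan2(-.825,-.565)
E
python3 -c "
from h import *
for L in(-.09,.08,.24,.40,.5):print(L,levgo(L))"
```

```text
-0.09 [-0.04 -0.02 -0.  ]
0.08 [-0.65  1.66  0.  ]
0.24 [-0.96  3.31  0.01]
0.4 [-1.    4.98  0.01]
0.5 [-0.89  6.03  0.02]
```

Call:
{"name": "carry_out", "arguments": {
  "targets": [
    [[0,0,0,0,0,0,2.0],[0,0,0,0,0,0,2.0],[0,0,0,0,0,0,2.0],[0,0,0,0,0,0,2.0],[0,0,0,0,0,0,2.0],[0,0,0,0,0,0,2.0],[0,0,0,0,0,0,2.0],[-0.65,1.65,0,0,0,0,2.0],[-0.95,3.3,0,0,0,0,2.0],[-1.0,5.0,0,0,0,0,2.0]]
  ]
}}

```text
t: 10.22
tcp_pos: [0.5587, -0.0743, 0.1257]
tool_rot: [0.827, 0.56, -0.041, -0.037]
force: [-5.3, -0.5, 0.5]
finger_gap: 0.276
gripper_force: 26.3
```

Run:
```python
from h import *
for k in range(5):s,a=snap();print(s["t"],a,curlev(s),s["force"].round(1))
```

```text
10.2167 (np.float64(0.02546690941070421), np.float32(0.22213745)) 0.3698342305595539 [-5.3 -0.5  0.5]
10.2667 (np.float64(0.03559430894309079), np.float32(0.22610474)) 0.41524568871166645 [-2.5 -5.6 -2.1]
10.3167 (np.float64(0.046102954856141215), np.float32(0.23042297)) 0.40961060321470977 [-1.  -6.3  0.2]
10.3667 (np.float64(0.05803440782325382), np.float32(0.1978302)) 0.40672253407769055 [-2.  -7.1 -2.3]
10.4167 (np.float64(0.0717403197703301), np.float32(0.22465515)) 0.4052143730428497 [-1.6 -7.5 -2. ]
```

Call:
{"name": "carry_out", "arguments": {
  "targets": [
    [[0,0,0,0,0,0,2.0],[0,0,0,0,0,0,2.0],[0,0,0,0,0,0,2.0],[0,0,0,0,0,0,2.0]]
  ]
}}

```text
t: 10.8
tcp_pos: [0.562, -0.0758, 0.1254]
tool_rot: [0.827, 0.559, -0.038, -0.033]
force: [-1.5, -5.9, -2.5]
finger_gap: 0.276
gripper_force: 25.9
```

```bash
cat >> h.py <<'E'
def fit(t0,t1=1e9,W=2.477,freeW=False):
    D=frames(t0,t1)
    A=np.c_[np.ones(len(D)),np.cos(W*(D[:,0]-t0)),np.sin(W*(D[:,0]-t0))]
    c=np.linalg.lstsq(A,D[:,1],rcond=None)[0];ph=np.arctan2(c[2],c[1])
    print("eq %.3f amp %.3f tmax %.3f +k*%.3f res"%(c[0],np.hypot(c[1],c[2]),t0+ph/W,6.2832/W),(A@c-D[:,1]).round(3))
E
python3 - <<'E'
from h import *
for k in range(3):s,a=snap();print(s["t"],a,curlev(s))
fit(10.25)
print([(L,levgo(L)) for L in(.45,.5,.55)])
E
```

```text
10.8 (np.float64(0.15360362402562414), np.float32(0.21354675)) 0.4038184544722918
10.85 (np.float64(0.15571692195477901), np.float32(0.21044922)) 0.4040730185870105
10.9 (np.float64(0.16291342691199137), np.float32(0.17004395)) 0.40381158236348136
eq 0.067 amp 0.101 tmax 11.037 +k*2.537 res [-0.001  0.001  0.001 -0.    -0.002  0.002 -0.   ]
[(0.45, array([0.12, 0.48, 0.  ])), (0.5, array([0.19, 1.  , 0.  ])), (0.55, array([0.28, 1.51, 0.01]))]
```

Call:
{"name": "carry_out", "arguments": {
  "targets": [
    [[0.1,0.5,0,0,0,0,2.0],[0.2,1.1,0,0,0,0,2.0],[0.2,1.1,0,0,0,0,2.0],[0.2,1.1,0,0,0,0,2.0]]
  ]
}}

```text
t: 11.28
tcp_pos: [0.5718, -0.0775, 0.1244]
tool_rot: [0.827, 0.56, -0.039, -0.034]
force: [-2.7, -6.6, -0.0]
finger_gap: 0.275
gripper_force: 26.0
```

Run:
```python
from h import *
for k in range(16):s,a=snap();print(s["t"],a[0].round(3),curlev(s).round(3))
fit(11.2)
```

```text
11.2833 0.171 0.498
11.3333 0.174 0.499
11.3833 0.174 0.498
11.4333 0.174 0.498
11.4833 0.175 0.498
11.5333 0.173 0.498
11.5833 0.172 0.498
11.6333 0.174 0.498
11.6833 0.175 0.498
11.7333 0.173 0.498
11.7833 0.172 0.498
11.8333 0.17 0.498
11.8833 0.168 0.498
11.9333 0.171 0.498
11.9833 0.169 0.498
12.0333 0.17 0.498
eq 0.167 amp 0.007 tmax 11.486 +k*2.537 res [ 0.001 -0.    -0.001 -0.001 -0.001  0.001  0.001 -0.001 -0.002 -0.001
 -0.     0.001  0.002 -0.001  0.001 -0.001]
```

Run:
```python
from h import *
im=np.load("f_12.03.npy").astype(np.float32).mean(2);bg=np.load("f_6.57.npy").astype(np.float32).mean(2)
a=np.arange(.0,.36,.015);print("a",a.round(3))
for r in(152,156,160,164,168):
    u=proj("scene",w(np.c_[-r*np.sin(a),r*np.cos(a),np.full(len(a),63.)])).astype(np.float32)
    f=lambda x:cv2.remap(x,u[:,:1].copy(),u[:,1:].copy(),cv2.INTER_LINEAR)[:,0].astype(int)
    print(r,f(im),"\n  bg",f(bg))
# same for reference theta=0 frame
im=cv2.imread("pics/scene0.png").astype(np.float32).mean(2);a=np.arange(-.15,.15,.015);print(a.round(3))
for r in(156,160,164):
    u=proj("scene",w(np.c_[-r*np.sin(a),r*np.cos(a),np.full(len(a),63.)])).astype(np.float32)
    print(r,cv2.remap(im,u[:,:1].copy(),u[:,1:].copy(),cv2.INTER_LINEAR)[:,0].astype(int))
```

```text
a [0.    0.015 0.03  0.045 0.06  0.075 0.09  0.105 0.12  0.135 0.15  0.165
 0.18  0.195 0.21  0.225 0.24  0.255 0.27  0.285 0.3   0.315 0.33  0.345]
152 [232 219 179 140 138 130 125 143 161 119  73  75  81 113 152 178 215 231
 234 232 227 227 227 227] 
  bg [230 230 228 227 224 223 223 223 223 226 228 225 224 224 224 224 227 231
 233 230 224 224 223 224]
156 [230 232 215 170 137 136 136 140 154 160  89  74  85 148 209 226 229 232
 235 233 227 227 227 227] 
  bg [227 229 228 227 225 224 224 224 224 228 228 226 225 225 224 224 225 230
 232 230 225 224 224 224]
160 [228 228 228 222 215 173 139 137 164 185 102  61  86 170 218 226 230 231
 207 167 178 214 227 227] 
  bg [226 226 226 224 222 224 225 224 225 227 226 225 224 224 223 223 225 228
 206 164 177 211 223 223]
164 [227 227 227 227 225 194 149 136 160 202 147 125 174 214 225 227 229 190
 111  80 145 214 226 226] 
  bg [224 224 225 224 223 223 223 223 226 228 226 228 223 222 224 223 225 186
 108  79 141 211 223 223]
168 [227 227 227 227 226 219 205 175 186 211 173 156 199 225 227 226 161  61
  44  86 164 222 227 226] 
  bg [224 224 224 223 223 223 224 224 225 216 178 161 197 222 224 223 157  60
  44  85 161 219 223 223]
[-0.15  -0.135 -0.12  -0.105 -0.09  -0.075 -0.06  -0.045 -0.03  -0.015
 -0.     0.015  0.03   0.045  0.06   0.075  0.09   0.105  0.12   0.135]
156 [221 220 216 194 165 140 159 154 133 157 127  77  77 108 172 210 220 221
 222 225]
160 [219 221 220 220 218 213 214 186 142 164 158  84  57 124 203 220 220 221
 222 224]
164 [219 220 221 221 219 220 197 143 131 149 188 150 138 201 220 219 219 221
 222 224]
```

```bash
python3 -c "
from h import *
for L in(.498,.543,.588):print(L,levgo(L))"
```

```text
0.498 [-0.02  0.    0.  ]
0.543 [0.06 0.47 0.  ]
0.588 [0.16 0.93 0.  ]
```

Call:
{"name": "carry_out", "arguments": {
  "targets": [
    [[0.08,0.47,0,0,0,0,2.0],[0.08,0.47,0,0,0,0,2.0],[0.08,0.47,0,0,0,0,2.0],[0.08,0.47,0,0,0,0,2.0],[0.08,0.47,0,0,0,0,2.0],[0.08,0.47,0,0,0,0,2.0],[0.08,0.47,0,0,0,0,2.0],[0.08,0.47,0,0,0,0,2.0],[0.08,0.47,0,0,0,0,2.0],[0.08,0.47,0,0,0,0,2.0],[0.08,0.47,0,0,0,0,2.0],[0.08,0.47,0,0,0,0,2.0]]
  ]
}}

```text
t: 13.08
tcp_pos: [0.5762, -0.0779, 0.1239]
tool_rot: [0.827, 0.56, -0.039, -0.035]
force: [-2.6, -4.1, 0.6]
finger_gap: 0.273
gripper_force: 26.0
```

Run:
```python
from h import *
for k in range(3):s,a=snap();print(s["t"],a[0].round(3),curlev(s).round(3))
print(levgo(.588))
```

```text
13.0833 0.207 0.54
13.1333 0.208 0.54
13.1833 0.215 0.54
[0.03 0.51 0.  ]
```

Call:
{"name": "carry_out", "arguments": {
  "targets": [
    [[0.05,0.5,0,0,0,0,2.0],[0.05,0.5,0,0,0,0,2.0],[0.05,0.5,0,0,0,0,2.0],[0.05,0.5,0,0,0,0,2.0]]
  ]
}}

```text
t: 13.57
tcp_pos: [0.5808, -0.0788, 0.1234]
tool_rot: [0.827, 0.56, -0.039, -0.035]
force: [-3.3, -3.3, 1.4]
finger_gap: 0.269
gripper_force: 26.2
```

```bash
cat >> h.py <<'E'
def tip(im):
    g=im.astype(np.float32).mean(2);a=np.arange(-.05,.45,.003);o=[]
    for r in(156,158,160):
        u=proj("scene",w(np.c_[-r*np.sin(a),r*np.cos(a),np.full(len(a),63.)])).astype(np.float32)
        v=cv2.remap(g,u[:,:1].copy(),u[:,1:].copy(),cv2.INTER_LINEAR)[:,0];q=np.clip(110-v,0,None)
        k=q.argmax();s=slice(max(k-9,0),k+10);o.append((a[s]*q[s]).sum()/max(q[s].sum(),1e-6))
    return np.median(o)
E
python3 - <<'E'
from h import *
for k in range(20):s,a=snap()
D=[(float(f[2:-4]),tip(np.load(f))) for f in sorted(glob.glob("f_1[1-9]*.npy"),key=lambda f:float(f[2:-4]))]
print(np.round(D,3).tolist()); print("ref0",tip(cv2.imread("pics/scene0.png")),curlev())
E
```

```text
[[11.28, 0.173], [11.33, 0.173], [11.38, 0.173], [11.43, 0.173], [11.48, 0.174], [11.53, 0.173], [11.58, 0.174], [11.63, 0.174], [11.68, 0.173], [11.73, 0.172], [11.78, 0.171], [11.83, 0.17], [11.88, 0.17], [11.93, 0.167], [11.98, 0.166], [12.03, 0.166], [13.08, 0.209], [13.13, 0.212], [13.18, 0.219], [13.57, 0.25], [13.62, 0.259], [13.67, 0.264], [13.72, 0.267], [13.77, 0.274], [13.82, 0.276], [13.87, 0.28], [13.92, 0.285], [13.97, 0.288], [14.02, 0.293], [14.07, 0.295], [14.12, 0.295], [14.17, 0.3], [14.22, 0.302], [14.27, 0.302], [14.32, 0.307], [14.37, 0.308], [14.42, 0.307], [14.47, 0.306], [14.52, 0.301]]
ref0 0.026543678029359412 0.5853454975618684
```

```bash
cat >> h.py <<'E'
def fit2(t0,W=2.477):
    D=np.array([(float(f[2:-4]),tip(np.load(f))) for f in glob.glob("f_*.npy") if float(f[2:-4])>=t0]);D=D[D[:,0].argsort()]
    A=np.c_[np.ones(len(D)),np.cos(W*(D[:,0]-t0)),np.sin(W*(D[:,0]-t0))]
    c=np.linalg.lstsq(A,D[:,1],rcond=None)[0];t=manip.sense()["t"];p=W*(t-t0);C,S=np.cos(p),np.sin(p)
    print("eq %.3f amp %.3f tmax %.3f now t %.2f th %.3f om %.3f"%(c[0],np.hypot(c[1],c[2]),t0+np.arctan2(c[2],c[1])/W,t,c[0]+c[1]*C+c[2]*S,W*(c[2]*C-c[1]*S)),"rms",np.std(A@c-D[:,1]).round(4))
E
python3 -c "
from h import *
fit2(13.55);print(levgo(.585))"
```

```text
eq 0.269 amp 0.037 tmax 14.377 now t 14.57 th 0.302 om -0.041 rms 0.0019
[-0.06  0.01 -0.  ]
```

Call:
{"name": "carry_out", "arguments": {
  "targets": [
    [[0,0,0,0,0,0,2.0],[0,0,0,0,0,0,2.0],[0,0,0,0,0,0,2.0],[0,0,0,0,0,0,2.0],[0,0,0,0,0,0,2.0],[0,0,0,0,0,0,2.0],[0,0,0,0,0,0,2.0],[0,0,0,0,0,0,2.0],[0,0,0,0,0,0,2.0],[0,0,0,0,0,0,2.0],[0,0,0,0,0,0,2.0],[-0.05,-0.28,0,0,0,0,2.0]]
  ]
}}

```text
t: 15.57
tcp_pos: [0.5793, -0.0785, 0.1236]
tool_rot: [0.827, 0.56, -0.038, -0.034]
force: [-0.2, -4.8, -1.3]
finger_gap: 0.275
gripper_force: 26.0
```

Call:
{"name": "carry_out", "arguments": {
  "targets": [
    [[0,0,0,0,0,0,2.0],[0,0,0,0,0,0,2.0],[0,0,0,0,0,0,2.0]]
  ]
}}

```text
t: 15.82
tcp_pos: [0.579, -0.0785, 0.1236]
tool_rot: [0.828, 0.559, -0.038, -0.035]
force: [-2.4, -4.9, 1.6]
finger_gap: 0.272
gripper_force: 26.2
```

Run:
```python
from h import *
t0=manip.sense()["t"]
for k in range(30):s,a=snap()
fit2(t0-.01);print(curlev(),s["force"],s["t"])
```

```text
eq 0.233 amp 0.030 tmax 14.884 now t 17.32 th 0.262 om 0.019 rms 0.002
0.568170074572439 [-2.0716084  -4.52088755  0.62182936] 17.2667
```

Call:
{"name": "carry_out", "arguments": {
  "targets": [
    [[0.04,0.2,0,0,0,0,2.0],[0.04,0.2,0,0,0,0,2.0],[0.04,0.2,0,0,0,0,2.0]]
  ]
}}

```text
t: 17.57
tcp_pos: [0.5805, -0.0787, 0.1234]
tool_rot: [0.827, 0.56, -0.038, -0.035]
force: [-3.3, -3.1, 1.7]
finger_gap: 0.273
gripper_force: 26.3
```

Run:
```python
from h import *
t0=manip.sense()["t"]
for k in range(26):s,a=snap()
fit2(t0-.01);print(curlev(),s["force"],s["t"])
# clip blade position in same reader: dark centre at blade heights
g=np.load(sorted(glob.glob("f_1[78]*.npy"))[-1]).astype(np.float32).mean(2);a=np.arange(.15,.4,.003)
for z in(58,63,68,73,77):
  o=[]
  for r in(167,169,171):
    u=proj("scene",w(np.c_[-r*np.sin(a),r*np.cos(a),np.full(len(a),float(z))])).astype(np.float32)
    v=np.clip(110-cv2.remap(g,u[:,:1].copy(),u[:,1:].copy(),cv2.INTER_LINEAR)[:,0],0,None);o.append((a*v).sum()/v.sum())
  print(z,np.round(o,3))
```

```text
eq 0.259 amp 0.020 tmax 17.873 now t 18.87 th 0.243 om -0.031 rms 0.0015
0.5821637927328402 [-3.34049378 -4.22057261  2.29597837] 18.8167
58 [0.277 0.27  0.264]
63 [0.269 0.264 0.258]
68 [0.249 0.254 0.251]
73 [0.211 0.221 0.234]
77 [0.192 0.195 0.201]
```

Call:
{"name": "carry_out", "arguments": {
  "targets": [
    [[0,0,0,0,0,0,2.0],[0,0,0,0,0,0,2.0],[0,0,0,0,0,0,2.0],[0,0,0,0,0,0,2.0],[0,0,0,0,0,0,2.0],[0,0,0,0,0,0,2.0],[0,0,0,0,0,0,2.0],[0,0,0,0,0,0,2.0],[0,0,0,0,0,0,2.0],[0,0,0,0,0,0,2.0],[0,0,0,0,0,0,2.0],[0,0,0,0,0,0,2.0]]
  ]
}}

```text
t: 19.87
tcp_pos: [0.5805, -0.0787, 0.1234]
tool_rot: [0.827, 0.56, -0.038, -0.035]
force: [-3.2, -3.8, 2.4]
finger_gap: 0.272
gripper_force: 26.3
```

Call:
{"name": "carry_out", "arguments": {
  "targets": [
    [[0,0,0,0,0,0,2.0],[0,0,0,0,0,0,2.0],[0,0,0,0,0,0,2.0],[0,0,0,0,0,0,2.0],[0,0,0,0,0,0,2.0],[0,0,0,0,0,0,2.0],[0,0,0,0,0,0,2.0],[0,0,0,0,0,0,2.0],[0,0,0,0,0,0,2.0],[0,0,0,0,0,0,2.0],[0,0,0,0,0,0,2.0],[0,0,0,0,0,0,2.0]]
  ]
}}

```text
t: 20.87
tcp_pos: [0.5804, -0.0787, 0.1234]
tool_rot: [0.827, 0.56, -0.038, -0.035]
force: [-3.5, -3.7, 3.7]
finger_gap: 0.271
gripper_force: 26.3
```

Call:
{"name": "carry_out", "arguments": {
  "targets": [
    [[0,0,0,0,0,0,2.0],[0,0,0,0,0,0,2.0],[0,0,0,0,0,0,2.0],[0,0,0,0,0,0,2.0],[0,0,0,0,0,0,2.0],[0,0,0,0,0,0,2.0],[0,0,0,0,0,0,2.0],[0,0,0,0,0,0,2.0],[0,0,0,0,0,0,2.0],[0,0,0,0,0,0,2.0],[0,0,0,0,0,0,2.0],[0,0,0,0,0,0,2.0]]
  ]
}}

```text
t: 21.87
tcp_pos: [0.5804, -0.0787, 0.1234]
tool_rot: [0.827, 0.56, -0.038, -0.035]
force: [-3.0, -4.3, 2.3]
finger_gap: 0.274
gripper_force: 26.3
```

Call:
{"name": "carry_out", "arguments": {
  "targets": [
    [[0,0,0,0,0,0,2.0],[0,0,0,0,0,0,2.0],[0,0,0,0,0,0,2.0],[0,0,0,0,0,0,2.0],[0,0,0,0,0,0,2.0],[0,0,0,0,0,0,2.0],[0,0,0,0,0,0,2.0],[0,0,0,0,0,0,2.0],[0,0,0,0,0,0,2.0],[0,0,0,0,0,0,2.0],[0,0,0,0,0,0,2.0],[0,0,0,0,0,0,2.0]]
  ]
}}

```text
t: 22.87
tcp_pos: [0.5804, -0.0787, 0.1234]
tool_rot: [0.827, 0.56, -0.038, -0.035]
force: [-3.1, -4.1, 2.1]
finger_gap: 0.272
gripper_force: 26.3
```

Call:
{"name": "carry_out", "arguments": {
  "targets": [
    [[0,0,0,0,0,0,2.8],[0,0,0,0,0,0,3.6],[0,0,0,0,0,0,4.6],[0,0,0,0,0,0,5.0],[0,0,0,0,0,0,5.0],[0,0,-1,0,0,0,5.0],[0,0,-3,0,0,0,5.0],[0,0,-6,0,0,0,5.0],[0,0,-9,0,0,0,5.0],[0,0,-9,0,0,0,5.0]]
  ]
}}

```text
t: 23.7
tcp_pos: [0.5946, -0.0809, 0.219]
tool_rot: [0.828, 0.559, -0.033, -0.03]
force: [0.5, -0.8, -0.1]
finger_gap: 0.588
gripper_force: 0.0
```

Run:
```python
from h import *
t0=manip.sense()["t"]
for k in range(30):s,a=snap()
fit2(t0-.01);print(s["force"],s["t"],s["finger_gap"])
im=np.load(sorted(glob.glob("f_2*.npy"))[-1]);a=np.load("f_7.72.npy")
print("tray diff",abs(im[165:210,238:305].astype(int)-a[165:210,238:305]).mean())
```

```text
eq 0.259 amp 0.019 tmax 24.044 now t 25.20 th 0.240 om -0.013 rms 0.0014
[-0.20499976  0.12358592 -0.24527218] 25.15 0.588031079468034
tray diff 44.086898839137646
```

```bash
python3 -c "
from station import sign_off
print(sign_off())"
```

```text
the job is handed in; nothing more can be done
None
```

I handed the job in at about 25 s: the lock pin is in the aluminium tray, and the lever is released with the pointer steady at the index clip, swinging only about ±0.02 rad. By my camera readings it stayed within the 13 mm limit for well over five seconds before release and was still there afterwards; the hand-in returned no verdict.

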